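Prove the RCD, then set the marked board out over the bench edge and hold it for the saw

ROBOT

A 6-joint arm with a two-finger parallel gripper is mounted at the origin on a cart in front of the work surface, level with it; the furniture and walls round the work are solid. World frame = base frame: x ahead of the robot, y to its left, z up, the work surface at z = 0. Lengths are in m, angles in degrees, forces in N, time in s.
With the tool pointing down it reaches from about 0.35 to 0.875 m from the base axis. Payload 4.2 kg.
Tool frame: the origin (TCP) lies on the centre line of the jaws, within the pads' length; the fingertips stand 11 mm ahead of it and the grasp point (between the pads) lies 8 mm behind it; z points along the fingers, y is the line along which they close (so a half turn about z gives the same grasp; the last joint's range is limited). The gripper opens to 87 mm and grips with 3 to 60 N. Pads are 19 mm wide; open, the fingers measure 117 mm over their backs; the gripper's body (75 mm by 190 mm) begins 51 mm behind the grasp point.
Start: joints at [-49.297, 22.042, 0.453, 0, -68.411, -14.817], TCP at [0.273, -0.562, 0.234] pointing down, gripper open.
Joint ranges: [-179.83, 179.83], [-69.29, 118.12], [-61.27, 80.66], [-181.25, 117.63], [-171.15, -9.14], [-177.46, 177.46]. Speed limits (degrees/s): [159.86, 159.86, 180, 180, 180, 180].

INTERFACE

Orientations are given as a 3x3 rotation matrix whose columns are the frame's x, y, z axes.
In Python, from station import r gives the robot as it stands.
- The arm moves only by the tool servo_tool, never from a script. Its argument "commands" is a list that holds one entry, the list of rows, each a list of 7 numbers: the closure, from 0 (fully open) to 1 (shut), then the shift along the tool's x, y, z in mm, then the turn, a rotation vector about the tool's x, y, z in rad. In form: [[[claw, x, y, z, ax, ay, az], ...]]. A call has exactly 5 rows; each row is the pose to reach, as a shift and turn from the pose commanded when the call began, along the tool's axes at that moment; what a row does not reach only later rows make up. A row lasts 1/10 s, in which the tool goes at most 50 mm and 8.59 degrees, less where a joint would pass 70% of its speed; a pose out of reach is approached as far as the arm can. A call with a gripper value outside its range is refused whole. The fingers move at their own pace and stop on an object; the grip force is fixed at half the most. Time passes only in rows, so rows that repeat a pose let the fingers close, or fill a call up. It gives the time, the measured TCP pose, the force, the opening and the grip force at its end, in the units of the state.
- r.sense(): the state, without advancing time (a new reading comes with each control period).
- r.capture(name): name is "scene" or "top" or "wrist"; returns a dict with "pixels" (420x560x3 uint8, red, green, blue), "camera_matrix" (3x3 intrinsics, pixels), "R" (3x3) and "t" (3): a world point X has camera coordinates R X + t. Camera axes: x right, y down, z forward; pixel columns grow to the right and rows downward; lengths in m; the calibration is good to about 2 mm. A picture is of the moment at which its call begins. There is no depth.
- r.finish_job(): hands the job in; it is judged then, once.
The state is a dict: "time_s": time; "joints": joint angles; "joint_velocities": joint speeds; "effort": joint torques, N m; "tcp_pos": TCP position; "ee_rot": TCP orientation; "wrist_force": force on the tool from outside, world axes, zero at the start; "moment": the same for the moment, N m; "gripper_width": opening from 0.0 (shut) to 1.0 (fully open); "gripper_force": force on a finger pad.
Only numpy, scipy, OpenCV 4.12 (cv2) and the standard library are available. Lean on these libraries where they do the work, as an engineer would, in place of code of your own. Each camera call takes 0.05 s, during which the arm holds its last target. There are 200 camera calls.

TASK

Get the marked board ready for the power saw. First prove the RCD box that feeds the saw: press its test button so that the lever drops, then lift the lever back up until it stays up by itself. Then slide the board with the pencil line out over the bench's front edge, square to the edge, until the line stands about 20 mm clear of the edge, and finish while holding the board firmly there, flat on the bench, since more than half of it hangs out and it would tip if let go; leave the other board alone.

Things in the scene. Friction and masses are not known exactly. Their poses are not given: they have to be found in the camera images.
- bench_edge (a point): A point on the top of the bench's front edge (the straight edge nearest the robot, along world y; axes as the world's). The bench top is z = 0 and reaches 235 mm from this edge away from the robot (+x). The overhang is counted from here towards -x, where there is only the floor below.
- marked_board: Loose board 260 x 55 x 22 mm, 0.15 to 0.31 kg, lying flat about square to the front edge, near end over it. Known by a dark pencil line squared across top and sides, with slanted strokes on the waste side. Origin: centre of underside (also the centre of mass); x along it, away from the robot (waste end is -x), y across, z up. Straddle it across its 55 mm width.
- cut_line (a point): Middle of the pencil line on the marked board's top: 20 mm from the board's middle towards its far (+x) end, so 110 mm from the far end and 150 mm from the near, waste end; 22 mm above the underside.
- plain_board: The other loose board: same timber and size (260 x 55 x 22 mm), no pencil marks, on the other side of the RCD box. Origin: centre of its underside, x along its length. It stays where it is.
- rcd_box: Fixed grey RCD box, 124 deep (x) x 125 mm wide (y), on a plywood board 148 x 145 x 12 mm. Its face slopes down to the robot by 0.55 rad, from z = 124 mm at the back to 48 mm at the front. Origin: centre of the plywood's underside; front looks to -x at yaw 0; z up. Halfway up the face: lever 28 mm to the -y side of the middle, test button 30 mm to the +y side.
- button_top (a point): Middle of the test button's flat round top, 19 mm across, in a steel collar, standing 10 mm above the sloping face, 58 mm to the +y side of the lever. It moves at right angles into the face: along (sin 0.55, 0, -cos 0.55) in the box's frame.
- rcd_button (a joint): Travel of the test button into the face: 0 = out, 0.005 m = fully in. Spring return; about 2 N to start, 5 N fully in. From about 0.002 to 0.003 m on it frees the lever, which drops by its own spring within 0.3 s.
- lever_tip (a point): Middle of the lever's rounded end (18 mm wide along y, 11 mm thick; bar 16 x 8 mm), 41 mm from the pivot. Pivot axis: along the box's y, over its origin, 82 mm above the bench. Up, it leans 0.17 rad back (+x) from upright, tip 123 mm high; dropped, it leans 1.05 rad to the robot (-x), tip 103 mm high, 36 mm in front of the pivot, some 30 mm clear above the face.
- rcd_lever (a joint): Angle of the lever: 0 to 0.05 = up (on, held by an inner catch), 1.22 = fully dropped towards the robot. To set it, push its end up and back (+x) to 0 or a touch beyond (stop at -0.06): the catch snaps in at about 0 and holds it. Needs about 2 to 4 N at the tip.

How it is judged (in metres and radians):
On the way, in this order (a step that is already met when the one before it is completed fails the run):
1. the test button has been pressed and the lever has dropped (value of joint rcd_lever above 1 rad), for 0.1 s.
2. the lever is back up and stays up untouched (value of joint rcd_lever below 0.12 rad and contact force between the fingers and rcd_lever below 0.1 N), for 0.3 s.
3. the marked board is set out to its line, square, flat and held (value of joint rcd_lever below 0.12 rad and x of cut_line in the frame of bench_edge between -0.028 and -0.012 m and angle between the x axis of marked_board and the x axis of bench_edge, either way round below 0.07 rad and angle between marked_board's own z axis and vertical below 0.04 rad and height (world z) of marked_board between -0.004 and 0.004 m and contact force between the fingers and marked_board above 2.5 N and linear speed of marked_board below 0.01 m/s and contact force between plain_board and marked_board below 0.2 N), for 0.3 s.
At the end, for the whole second after the job is handed in: Lever up (within 0.12 rad); pencil line 12 to 28 mm outside the bench's front edge; board square to the edge within 0.07 rad, flat (tilt under 0.04 rad, underside within 4 mm of the bench top), still, clear of the other board, and held or pressed by the fingers with more than 2.5 N (all of step 3); the arm keeps its last pose, push and grip.
It fails at once if the marked board tips over the edge (angle between marked_board's own z axis and vertical above 0.2 rad).
It fails at once if the other board is pushed more than 30 mm from its place (distance of plain_board from where it was at the start of the episode above 0.03 m).
It also fails if it takes over 54 s, if anything falls off the work surface, if the arm or the gripper's body presses on something with over 40 N, if the wrist force passes 120 N, or if a joint passes its speed limit or range.

## Working session

There is one attempt and no reset: what is moved stays moved. The work goes in short steps, Python scripts to look and compute and a tool call to move; the robot and the scene stay as the last step left them, time stands still between calls to the robot, and variables do not carry over. Pictures are saved under pics/ and viewed, at most 10 in all, crops included, and the job is handed in when it is done.

Besides the shell and the picture viewer there is one more tool, called after "Emit:" as name([rows], argument=value, ...), one row to a line, values as JSON. servo_tool: Moves the arm, as the interface text tells. Its arguments: {"type":"object","properties":{"commands":{"type":"array","items":{"type":"array","items":{"type":"array","items":{"type":"number"}}}}},"required":["commands"]}

```bash
mkdir -p pics; ls; cat > h.py <<'E'
import numpy as np, cv2
from station import r
def cap(n,f=None):
    d=r.capture(n)
    d={k:np.array(v) for k,v in d.items()}
    if f: cv2.imwrite('pics/'+f,cv2.cvtColor(d['pixels'].astype(np.uint8),cv2.COLOR_RGB2BGR))
    np.savez('last_'+n+'.npz',**d)
    return d
def ray(d,u,v):
    R=d['R'];c=-R.T@d['t'];w=R.T@np.linalg.inv(d['camera_matrix'])@np.array([u,v,1.]);return c,w
def onz(d,u,v,z):
    c,w=ray(d,u,v);return c+w*(z-c[2])/w[2]
def proj(d,X):
    p=d['camera_matrix']@(d['R']@np.array(X)+d['t']);return p[:2]/p[2]
E
python3 - <<'E'
from h import *
np.set_printoptions(precision=4,suppress=True)
for n in('scene','top'):
    d=cap(n,n+'0.png');print(n,-d['R'].T@d['t'],d['R'][2],d['camera_matrix'][0,0])
s=r.sense();print(s['time_s'],s['tcp_pos'],s['ee_rot'],s['wrist_force'],s['gripper_width'])
a=cv2.imread('pics/scene0.png');b=cv2.imread('pics/top0.png')
E
```

```text
pics
scene [0.0585 0.5066 0.762 ] [ 0.4571 -0.579  -0.6752] 397.4818658054032
top [ 0.4253 -0.0555  0.9464] [ 0.0794  0.0059 -0.9968] 405.8184325820778
0.1 [ 0.2727 -0.5618  0.2326] [[-0.8997 -0.4365 -0.0009]
 [-0.4365  0.8997  0.0017]
 [ 0.0001  0.0019 -1.    ]] [-0.1932 -0.7747 -0.2443] 0.99682349524169
```

View pics/top0.png

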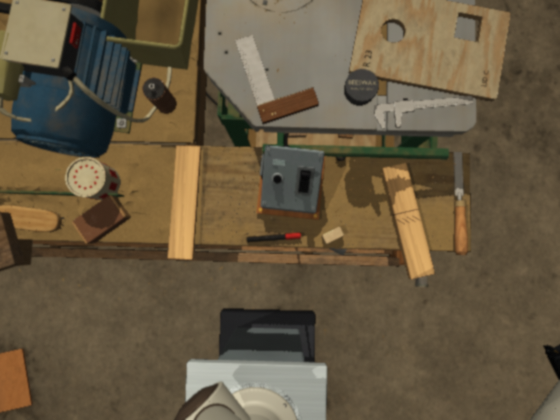

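View pics/scene0.png

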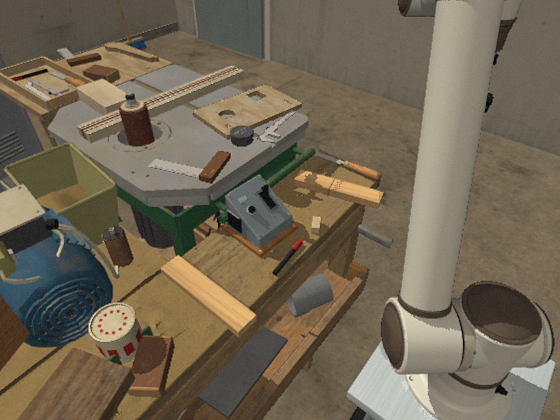

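The top view shows the marked board at right (line near (407,217), near end about (423,275)), the plain board at (184,202), and the box at (291,180) with button near (277,179) and lever near (305,181). The scene view agrees. Next, an enlarged crop and masks.

```bash
python3 - <<'E'
from h import *
np.set_printoptions(precision=4,suppress=True)
a=cv2.imread('pics/top0.png');b=cv2.imread('pics/scene0.png')
c1=cv2.resize(a[140:225,250:335],(400,400),interpolation=cv2.INTER_CUBIC)
c2=cv2.resize(a[155:290,365:500],(400,400),interpolation=cv2.INTER_CUBIC)
cv2.imwrite('pics/c1.png',np.hstack([c1,c2]))
d=dict(np.load('last_top.npz'))
hsv=cv2.cvtColor(a,cv2.COLOR_BGR2HSV)
m=cv2.inRange(hsv,(8,60,150),(25,200,255))
cs,_=cv2.findContours(m,cv2.RETR_EXTERNAL,cv2.CHAIN_APPROX_NONE)
for c in cs:
    if cv2.contourArea(c)>800:
        q=cv2.boxPoints(cv2.minAreaRect(c));print(cv2.contourArea(c));
        P=np.array([onz(d,u,v,.022) for u,v in q]);print(q,P[:,:2],P.mean(0),np.linalg.norm(np.diff(P,axis=0),axis=1))
for u,v in [(277,179),(305,181)]: print(onz(d,u,v,.09),onz(d,u,v,.12))
for u in (150,220,300,380,460): # front edge profile
    print(u,[int(x) for x in hsv[238:266,u,2]])
print(onz(d,220,245,0),onz(d,220,250,0),onz(d,300,250,0))
E
```

```text
849.0
[[ -2.4542 224.4061]
 [  0.3319 203.5109]
 [ 56.5983 211.0131]
 [ 53.8122 231.9083]] [[0.4498 0.5999]
 [0.4978 0.5974]
 [0.4841 0.4669]
 [0.4362 0.4698]] [0.4669 0.5335 0.022 ] [0.0481 0.1313 0.048 ]
1959.5
[[389.1176 191.4706]
 [412.6471 185.5882]
 [434.4118 272.6471]
 [410.8824 278.5294]] [[ 0.5496 -0.2931]
 [ 0.5646 -0.3469]
 [ 0.368  -0.3963]
 [ 0.3534 -0.3434]] [ 0.4589 -0.3449  0.022 ] [0.0559 0.2027 0.0549]
1040.5
[[ 59.5 179.5]
 [ 88.  151. ]
 [112.5 175.5]
 [ 84.  204. ]] [[0.557  0.4654]
 [0.6253 0.404 ]
 [0.5695 0.3437]
 [0.5019 0.4051]] [0.5634 0.4046 0.022 ] [0.0918 0.0821 0.0914]
2579.5
[[167.1828 257.4416]
 [175.2538 144.4467]
 [199.4873 146.1777]
 [191.4162 259.1726]] [[0.3855 0.2082]
 [0.646  0.2025]
 [0.6434 0.1462]
 [0.3831 0.1531]] [0.5145 0.1775 0.022 ] [0.2606 0.0564 0.2604]
5581.0
[[350.1004  68.823 ]
 [364.9941  -6.8864]
 [510.0368  21.6466]
 [495.1431  97.356 ]] [[ 0.8373 -0.1997]
 [ 1.0245 -0.2326]
 [ 0.9623 -0.5765]
 [ 0.7773 -0.5387]] [ 0.9003 -0.3869  0.022 ] [0.1901 0.3495 0.1888]
3245.5
[[ 0.2308 56.8462]
 [12.7692 -5.8462]
 [68.9231  5.3846]
 [56
[... 255 characters left out ...]
123, 109, 87, 77, 77, 74, 74, 71, 66, 60, 67, 73, 75, 78, 79, 78, 77, 73, 71, 79, 84, 84, 82, 83, 86]
220 [134, 135, 135, 135, 133, 122, 99, 75, 68, 70, 76, 87, 92, 85, 69, 61, 60, 62, 63, 64, 64, 65, 63, 66, 82, 91, 94, 95]
300 [94, 93, 91, 86, 88, 103, 119, 123, 113, 109, 123, 132, 125, 102, 85, 85, 97, 115, 123, 121, 120, 121, 117, 106, 94, 79, 70, 67]
380 [121, 123, 125, 127, 126, 127, 127, 126, 121, 111, 95, 98, 119, 129, 118, 91, 79, 79, 88, 114, 120, 118, 121, 124, 126, 125, 121, 111]
460 [179, 176, 172, 169, 168, 165, 164, 166, 170, 173, 175, 174, 163, 138, 112, 97, 91, 91, 93, 94, 95, 95, 95, 93, 92, 93, 94, 93]
[0.4166 0.0931 0.    ] [0.4051 0.0926 0.    ] [ 0.4102 -0.0931  0.    ]
```

View pics/c1.png

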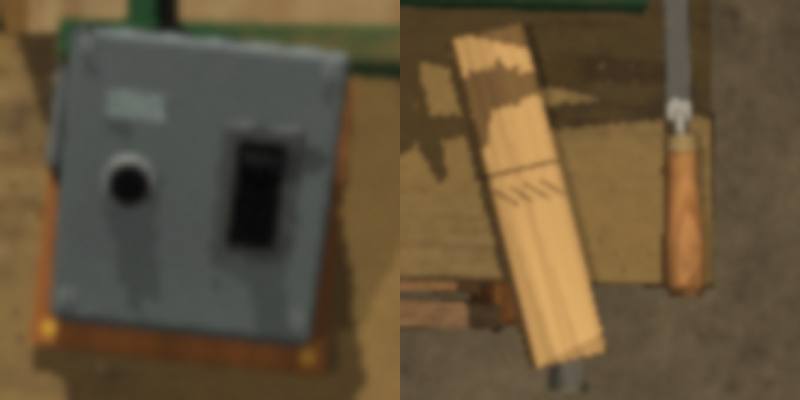

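The crop shows the box slightly turned, button at (277.2,179.3), lever slot around (305,181), and the board with its line between (394.7,214.7) and (418,209).

```bash
python3 - <<'E'
from h import *
np.set_printoptions(precision=4,suppress=True)
d=dict(np.load('last_top.npz'));s=dict(np.load('last_scene.npz'))
f=lambda u,v:(365+(u-400)/2.963,155+v/2.963)
g=lambda u,v:(250+u/4.706,140+v/4.706)
P=[onz(d,*f(*p),.022) for p in[(453,38),(523,25),(605,350),(537,367),(488,177),(557,160)]];P=np.array(P)
print(P); print('len',np.linalg.norm(P[0]-P[3]),np.linalg.norm(P[1]-P[0]))
c=P[:4].mean(0);ax=(P[0]+P[1]-P[2]-P[3])[:2];print('ctr',c,'yaw',np.degrees(np.arctan2(ax[1],ax[0])),'line',P[4:].mean(0))
for p in[(220,244.5),(380,248.0),(f(690,282))]: print('edge',onz(d,*p,0))
q=np.array([onz(d,*g(*p),.012) for p in[(35,345),(325,375)]]);v=q[0]-q[1];print('ply',q,np.linalg.norm(v),'yaw',np.degrees(np.arctan2(-v[0],v[1])))
q=np.array([onz(d,*g(*p),.124) for p in[(75,28),(345,60)]]);v=q[0]-q[1];print('back',q,np.linalg.norm(v),'yaw',np.degrees(np.arctan2(-v[0],v[1])))
q=np.array([onz(d,*g(*p),.048) for p in[(55,315),(305,340)]]);v=q[0]-q[1];print('front',q,np.linalg.norm(v),'yaw',np.degrees(np.arctan2(-v[0],v[1])))
B=onz(d,*g(128,185),.0945);print('button',B,proj(s,B))
L=onz(d,*g(258,165),.12);print('lev',L,proj(s,L))
a=cv2.imread('pics/scene0.png');cv2.imwrite('pics/c2.png',cv2.resize(a[165:255,205:305],(800,600)[:1]*1+(720,) if 0 else (660,594),interpolation=cv2.INTER_CUBIC))
E
```

```text
[[ 0.604  -0.2785  0.022 ]
 [ 0.6157 -0.3327  0.022 ]
 [ 0.3669 -0.3958  0.022 ]
 [ 0.3527 -0.3442  0.022 ]
 [ 0.4965 -0.3062  0.022 ]
 [ 0.511  -0.3592  0.022 ]]
len 0.25977936494702264 0.055518923396088826
ctr [ 0.4848 -0.3378  0.022 ] yaw 14.440359240885005 line [ 0.5038 -0.3327  0.022 ]
edge [0.4178 0.0931 0.    ]
edge [ 0.4199 -0.2785  0.    ]
edge [ 0.4201 -0.4704  0.    ]
ply [[ 0.492   0.0076  0.012 ]
 [ 0.4811 -0.1349  0.012 ]] 0.14290554248509657 yaw -4.365190971487086
back [[ 0.6235 -0.013   0.124 ]
 [ 0.6124 -0.1313  0.124 ]] 0.11886043292464744 yaw -5.3465723669865515
front [[ 0.5038 -0.0038  0.048 ]
 [ 0.4952 -0.1221  0.048 ]] 0.1185700092900637 yaw -4.180553770618751
button [ 0.5594 -0.0375  0.0945] [251.8422 207.6666]
lev [ 0.5657 -0.0946  0.12  ] [264.4862 187.614 ]
```

View pics/c2.png

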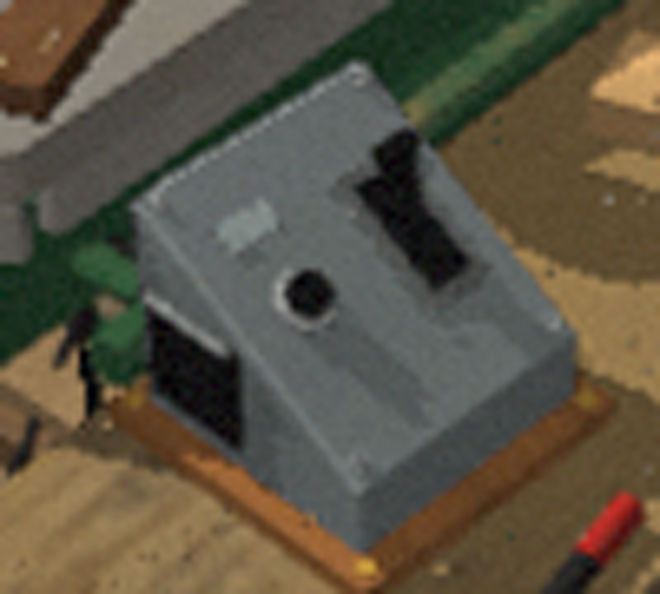

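The scene crop confirms the button at (251.7,209.8) and lever up at (265.6,186.2), both close to the predicted points (about 2 px). I can move now.

```bash
cat >> h.py <<'E'
from scipy.spatial.transform import Rotation as Ro
R0=np.diag([-1.,1,-1])
def go(pos,yaw,tilt,frm=None):
    "delta in tool axes (mm, rotvec) from measured (or frm) pose to pos, yaw deg, tilt rad"
    if frm is None: s=r.sense();p,R=np.array(s['tcp_pos']),np.array(s['ee_rot'])
    else: p,R=frm
    T=(Ro.from_euler('z',yaw,degrees=True)*Ro.from_euler('y',-tilt)).as_matrix()@R0
    d=R.T@(np.array(pos)-p)*1000; w=Ro.from_matrix(R.T@T).as_rotvec()
    print('shift',np.round(d,1),'rot',np.round(w,3),'dist %.0f ang %.0f'%(np.linalg.norm(d),np.degrees(np.linalg.norm(w))))
    return np.array(pos),T
E
python3 - <<'E'
from h import *
a=go((.47,-.03,.21),-4.6,.55)
go((.5406,-.036,.1252),-4.6,.55,a)
E
```

```text
shift [-409.7  392.3   23.3] rot [ 0.148 -0.537  0.518] dist 568 ang 44
shift [-16.1  -0.3 109.3] rot [0. 0. 0.] dist 111 ang 0
```

Emit:
servo_tool([
  [[1, -410, 392, 23, 0.148, -0.537, 0.518], [1, -410, 392, 23, 0.148, -0.537, 0.518], [1, -410, 392, 23, 0.148, -0.537, 0.518], [1, -410, 392, 23, 0.148, -0.537, 0.518], [1, -410, 392, 23, 0.148, -0.537, 0.518]],
])

```text
time_s: 0.6
tcp_pos: [0.3602, -0.3271, 0.2237]
ee_rot: [[-0.851, 0.079, 0.519], [0.066, 0.997, -0.043], [-0.521, -0.002, -0.853]]
wrist_force: [2.0, 0.4, 0.2]
gripper_width: 0.633
gripper_force: 0.0
```

```bash
python3 - <<'E'
from h import *
a=go((.47,-.03,.21),-4.6,.55)
E
```

```text
shift [-66.6 304.8  56. ] rot [-0.001 -0.002  0.002] dist 317 ang 0
```

Emit:
servo_tool([
  [[1, -67, 305, 56, 0, 0, 0], [1, -67, 305, 56, 0, 0, 0], [1, -67, 305, 56, 0, 0, 0], [1, -67, 305, 56, 0, 0, 0], [1, -67, 305, 56, 0, 0, 0]],
])

```text
time_s: 1.1
tcp_pos: [0.4222, -0.1599, 0.2146]
ee_rot: [[-0.856, 0.077, 0.512], [0.062, 0.997, -0.047], [-0.514, -0.008, -0.858]]
wrist_force: [-0.4, -1.3, 0.5]
gripper_width: 0.172
gripper_force: 0.0
```

```bash
python3 - <<'E'
from h import *
a=go((.5406,-.036,.1252),-4.6,.55)
E
```

```text
shift [-47.7 133.4 131.5] rot [-0.006 -0.01   0.007] dist 193 ang 1
```

Emit:
servo_tool([
  [[1, -48, 110, 40, 0, 0, 0], [1, -48, 110, 40, 0, 0, 0], [1, -48, 110, 40, 0, 0, 0], [1, -48, 110, 80, 0, 0, 0], [1, -48, 110, 80, 0, 0, 0]],
])

```text
time_s: 1.6
tcp_pos: [0.515, -0.0589, 0.1869]
ee_rot: [[-0.872, 0.074, 0.484], [0.061, 0.997, -0.043], [-0.486, -0.008, -0.874]]
wrist_force: [-0.1, 0.3, -0.2]
gripper_width: 0.006
gripper_force: 0.0
```

```bash
python3 - <<'E'
from h import *
a=go((.5406,-.036,.1252),-4.6,.55)
d=cap('wrist','w1.png')
B=(.5594,-.0375,.0945);print(proj(d,B),r.sense()['tcp_pos'])
a=go((.5406,-.036,.1252),-4.6,.55)
E
```

```text
shift [ 9.1 25.3 65.3] rot [-0.004 -0.042  0.009] dist 71 ang 2
[308.5204623  205.56748273] [ 0.5143357  -0.0595557   0.18713734]
shift [ 8.7 25.9 65.8] rot [-0.004 -0.042  0.007] dist 71 ang 2
```

View pics/w1.png

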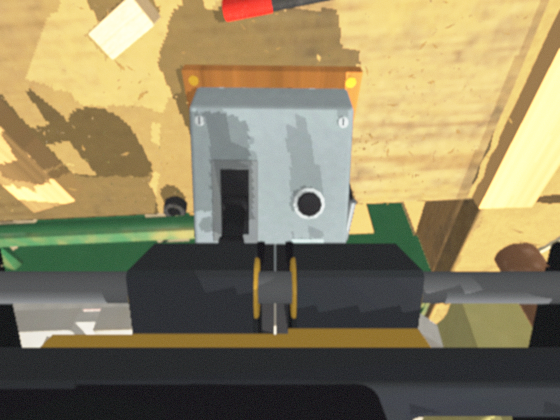

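The wrist view shows the button at (308,205), right on its predicted pixel (308.5,205.6), with the box square to the tool.

Emit:
servo_tool([
  [[1, 9, 26, 20, 0, -0.042, 0.007], [1, 9, 26, 50, 0, -0.042, 0.007], [1, 9, 26, 66, 0, -0.042, 0.007], [1, 9, 26, 66, 0, -0.042, 0.007], [1, 9, 26, 66, 0, -0.042, 0.007]],
])

```text
time_s: 2.15
tcp_pos: [0.5446, -0.0395, 0.1716]
ee_rot: [[-0.883, 0.081, 0.463], [0.073, 0.997, -0.034], [-0.464, 0.003, -0.886]]
wrist_force: [-0.5, 1.0, 0.8]
gripper_width: 0.004
gripper_force: 0.0
```

```bash
python3 - <<'E'
from h import *
n=np.array([-.521,.042,.853]);B=np.array((.5594,-.0375,.0945))
a=go(B+n*.011,-4.6,.55)
E
```

```text
shift [23.6  2.9 64.1] rot [ 0.003 -0.067 -0.002] dist 68 ang 4
```

```bash
python3 - <<'E'
from h import *
s=r.sense();print(np.round(s['joints'],1),np.round(s['joint_velocities'],1),s['tcp_pos'],s['wrist_force'])
E
```

```text
[  10.8    6.6  -50.5   48.9   -9.2 -152.3] [-0.1 -1.  -0.8  1.1  0.  -0.6] [ 0.54461264 -0.03947039  0.17159811] [-0.49841197  0.97123644  0.80818084]
```

```bash
python3 - <<'E'
from h import *
a=go((.5513,-.037,.123),-4.6,.25)
E
```

```text
shift [16.8  2.8 46.1] rot [ 0.003  0.233 -0.002] dist 49 ang 13
```

Emit:
servo_tool([
  [[1, 0, 3, 5, 0, 0.12, 0], [1, 0, 3, 10, 0, 0.23, 0], [1, 10, 3, 30, 0, 0.23, 0], [1, 17, 3, 46, 0, 0.23, 0], [1, 17, 3, 46, 0, 0.23, 0]],
])

```text
time_s: 2.65
tcp_pos: [0.5505, -0.0367, 0.1214]
ee_rot: [[-0.966, 0.081, 0.246], [0.079, 0.997, -0.018], [-0.247, 0.003, -0.969]]
wrist_force: [0.2, 0.5, -1.0]
gripper_width: 0.005
gripper_force: 0.0
```

```bash
python3 - <<'E'
from h import *
s=r.sense();print(np.round(s['joints'],1),np.round(s['joint_velocities'],1),s['tcp_pos'],s['wrist_force'])
a=go((.5513,-.037,.123),-4.6,.25)
b=go((.5513,-.037,.108),-4.6,.25)
E
```

```text
[  15.4   15.6  -32.9   10.   -28.4 -118.3] [-0.4 -2.8 -1.1  2.8 -0.8 -0.8] [ 0.55054729 -0.03666395  0.12136018] [ 0.16877456  0.48386292 -1.03792119]
shift [-1.2 -0.3 -1.4] rot [ 0.002 -0.    -0.001] dist 2 ang 0
shift [ 2.5 -0.3 13.1] rot [ 0.002 -0.    -0.001] dist 13 ang 0
```

Emit:
servo_tool([
  [[1, -1, 0, 6, 0, 0, 0], [1, -2, 0, 10, 0, 0, 0], [1, -3, 0, 13, 0, 0, 0], [1, -4, 0, 15, 0, 0, 0], [1, -4, 0, 15, 0, 0, 0]],
])

```text
time_s: 3.15
tcp_pos: [0.5593, -0.0372, 0.1098]
ee_rot: [[-0.965, 0.08, 0.25], [0.078, 0.997, -0.017], [-0.251, 0.003, -0.968]]
wrist_force: [0.4, 1.3, 0.0]
gripper_width: 0.005
gripper_force: 0.0
```

Emit:
servo_tool([
  [[1, -1, 0, 3, 0, 0, 0], [1, -1, 0, 4, 0, 0, 0], [1, -2, 0, 5, 0, 0, 0], [1, -2, 0, 6, 0, 0, 0], [1, -2, 0, 6, 0, 0, 0]],
])

```text
time_s: 3.65
tcp_pos: [0.5627, -0.0374, 0.1045]
ee_rot: [[-0.965, 0.08, 0.25], [0.078, 0.997, -0.017], [-0.251, 0.003, -0.968]]
wrist_force: [-2.4, -1.0, 4.7]
gripper_width: 0.005
gripper_force: 2.4
```

Emit:
servo_tool([
  [[1, 0, 0, 1, 0, 0, 0], [1, 0, 0, 2, 0, 0, 0], [1, 0, 0, 2, 0, 0, 0], [1, 0, 0, 2, 0, 0, 0], [1, 0, 0, 2, 0, 0, 0]],
])

```text
time_s: 4.15
tcp_pos: [0.563, -0.0374, 0.104]
ee_rot: [[-0.965, 0.08, 0.251], [0.078, 0.997, -0.017], [-0.252, 0.003, -0.968]]
wrist_force: [-9.1, 0.4, 13.8]
gripper_width: 0.002
gripper_force: 7.9
```

```bash
python3 - <<'E'
from h import *
d=cap('top')
a=cv2.cvtColor(d['pixels'].astype(np.uint8),cv2.COLOR_RGB2BGR)
w=cap('scene');b=cv2.cvtColor(w['pixels'].astype(np.uint8),cv2.COLOR_RGB2BGR)
c1=cv2.resize(a[140:225,250:335],(400,400),interpolation=cv2.INTER_CUBIC)
c2=cv2.resize(b[165:255,210:300],(400,400),interpolation=cv2.INTER_CUBIC)
cv2.imwrite('pics/c3.png',np.hstack([c1,c2]))
print('exp dropped tip',proj(d,(.524,-.093,.102)),proj(w,(.524,-.093,.102)))
E
```

```text
exp dropped tip [303.1650983  196.21001499] [276.77961788 200.10920943]
```

View pics/c3.png

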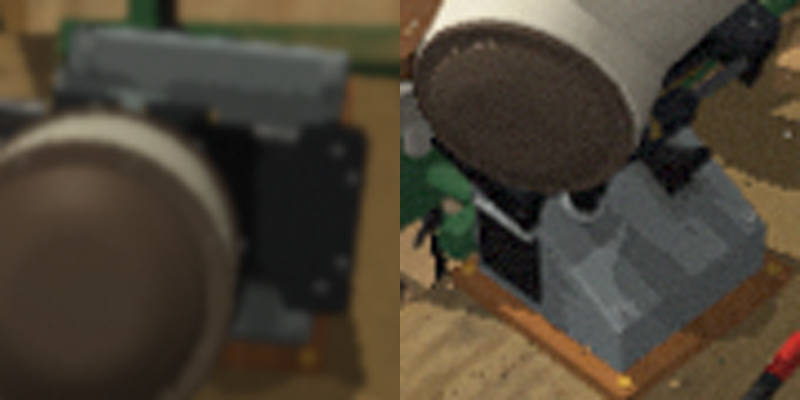

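The scene half shows the lever as a dark bar hanging forward at about (274,202), next to the expected dropped tip (276.8,200.1): it has dropped. Next I retreat and go in front of the lever.

```bash
python3 - <<'E'
from h import *
a=go((.545,-.036,.140),-4.6,.25)
a=go((.470,-.092,.150),-4.6,.3)
b=go((.4918,-.091,.1025),-4.6,.3,a)
E
```

```text
shift [  8.4   0.1 -39.4] rot [ 0.003  0.004 -0.   ] dist 40 ang 0
shift [ 73.9 -61.6 -66.9] rot [ 0.003 -0.046 -0.   ] dist 117 ang 3
shift [-6.6  2.7 51.8] rot [0. 0. 0.] dist 52 ang 0
```

Emit:
servo_tool([
  [[1, 8, 0, -39, 0, 0, 0], [1, 40, -20, -55, 0, -0.02, 0], [1, 74, -62, -67, 0, -0.046, 0], [1, 74, -62, -67, 0, -0.046, 0], [1, 74, -62, -67, 0, -0.046, 0]],
])

```text
time_s: 4.75
tcp_pos: [0.4694, -0.0929, 0.1488]
ee_rot: [[-0.952, 0.081, 0.295], [0.079, 0.997, -0.02], [-0.296, 0.004, -0.955]]
wrist_force: [1.2, 0.1, 1.0]
gripper_width: 0.005
gripper_force: 0.0
```

```bash
python3 - <<'E'
from h import *
s=r.sense();print(np.round(s['joints'],1),s['wrist_force'])
b=go((.4918,-.091,.1025),-4.6,.3)
E
```

```text
[  10.9    5.4  -42.     9.9  -26.3 -113.8] [1.18613614 0.05669856 1.02525328]
shift [-7.5  3.5 50.8] rot [ 0.003  0.001 -0.002] dist 51 ang 0
```

Emit:
servo_tool([
  [[1, -2, 3, 20, 0, -0.05, 0], [1, -5, 3, 40, 0, -0.1, 0], [1, -7, 3, 51, 0, -0.1, 0], [1, -7, 3, 51, 0, -0.1, 0], [1, -7, 3, 51, 0, -0.1, 0]],
])

```text
time_s: 5.25
tcp_pos: [0.4959, -0.0933, 0.1127]
ee_rot: [[-0.924, 0.076, 0.374], [0.075, 0.997, -0.016], [-0.375, 0.013, -0.927]]
wrist_force: [-0.4, -0.4, -0.1]
gripper_width: 0.007
gripper_force: 0.0
```

```bash
python3 - <<'E'
from h import *
s=r.sense();print(np.round(s['joints'],1),s['wrist_force'])
d=cap('scene');b=cv2.cvtColor(d['pixels'].astype(np.uint8),cv2.COLOR_RGB2BGR)
print(proj(d,(.524,-.093,.102)))
cv2.imwrite('pics/c4.png',cv2.resize(b[165:255,220:310],(540,540),interpolation=cv2.INTER_CUBIC))
# arc, tool frame
R=np.array(s['ee_rot']);ax=np.array([.997,-.08,0])
for l in (1.05,.8,.55,.3,.17,.05,-.17,-.22):
    t=np.array([-41*np.sin(l),41*np.cos(l)]);t0=np.array([-41*np.sin(1.05),41*np.cos(1.05)])
    D=ax*(t-t0)[0]+np.array([0,0,(t-t0)[1]]);print(l,np.round(R.T@D,1))
print(np.round(R.T@(ax*10),1))
E
```

```text
[   8.3    9.9  -50.2   26.2   -9.2 -128. ] [-0.40817679 -0.40114725 -0.08138871]
[276.77961788 200.10920943]
1.05 [0. 0. 0.]
0.8 [-8.8  0.1 -5.3]
0.55 [-18.6   0.1  -8.2]
0.3 [-28.8   0.1  -8.6]
0.17 [-34.    0.1  -7.8]
0.05 [-38.8   0.1  -6.5]
-0.17 [-46.9   0.1  -2.6]
-0.22 [-48.6   0.1  -1.5]
[-9.3 -0.   3.7]
```

View pics/c4.png

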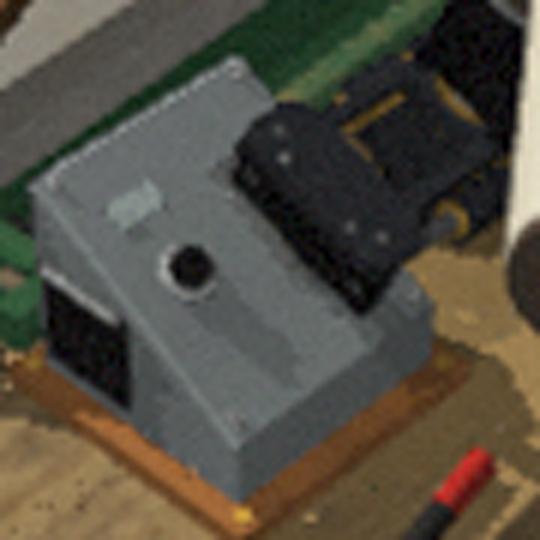

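The crop shows the gripper in front of the lever, clear of the face. The wrist joint is at its limit at this tilt, so I go back to 0.25 rad and lower.

```bash
python3 - <<'E'
from h import *
a=go((.4913,-.092,.1007),-4.6,.25)
b=go((.502,-.093,.1007),-4.6,.25)
E
```

```text
shift [8.7 0.8 9.7] rot [0.014 0.134 0.   ] dist 13 ang 8
shift [-1.3  0.6 13.8] rot [0.014 0.134 0.   ] dist 14 ang 8
```

Emit:
servo_tool([
  [[1, 9, 1, 0, 0.014, 0.134, 0], [1, 9, 1, 10, 0.014, 0.134, 0], [1, 9, 1, 10, 0.014, 0.134, 0], [1, -1, 1, 14, 0.014, 0.134, 0], [1, -1, 1, 14, 0.014, 0.134, 0]],
])

```text
time_s: 5.8
tcp_pos: [0.5019, -0.0933, 0.1005]
ee_rot: [[-0.966, 0.08, 0.248], [0.077, 0.997, -0.021], [-0.248, -0.001, -0.969]]
wrist_force: [0.1, 0.3, 0.4]
gripper_width: 0.007
gripper_force: 0.0
```

```bash
python3 - <<'E'
from h import *
s=r.sense();print(np.round(s['joints'],1),s['wrist_force'])
R=np.array(s['ee_rot']);ax=np.array([.997,-.08,0])
for l in (1.05,.8,.55,.3,.05,-.17,-.22):
    t=np.array([-41*np.sin(l),41*np.cos(l)]);t0=np.array([-41*np.sin(1.05),41*np.cos(1.05)])
    D=ax*((t-t0)[0]+4)+np.array([0,0,(t-t0)[1]]);print(l,np.round(R.T@D,1))
E
```

```text
[   9.7   13.8  -39.3    9.1  -23.1 -112.2] [0.11864471 0.33131163 0.43653578]
1.05 [-3.9 -0.   1. ]
0.8 [-11.9  -0.   -5.4]
0.55 [-21.2  -0.   -9.6]
0.3 [-31.3  -0.  -11.4]
0.05 [-41.5  -0.  -10.6]
-0.17 [-50.   -0.   -7.8]
-0.22 [-51.9  -0.   -6.9]
```

Emit:
servo_tool([
  [[1, -4, 0, 1, 0, 0, 0], [1, -8, 0, -2, 0, 0, 0], [1, -12, 0, -5, 0, 0, 0], [1, -17, 0, -8, 0, 0, 0], [1, -21, 0, -9.6, 0, 0, 0]],
])

```text
time_s: 6.3
tcp_pos: [0.5169, -0.0951, 0.1143]
ee_rot: [[-0.967, 0.081, 0.242], [0.079, 0.997, -0.021], [-0.243, -0.002, -0.97]]
wrist_force: [-4.0, 0.7, 1.6]
gripper_width: 0.01
gripper_force: 1.6
```

Emit:
servo_tool([
  [[1, -5, 0, -1, 0, 0, 0], [1, -10, 0, -2, 0, 0, 0], [1, -15, 0, -1.5, 0, 0, 0], [1, -20, 0, -1, 0, 0, 0], [1, -25, 0, 0, 0, 0, 0]],
])

```text
time_s: 6.8
tcp_pos: [0.5425, -0.0968, 0.1202]
ee_rot: [[-0.966, 0.081, 0.244], [0.078, 0.997, -0.021], [-0.245, -0.001, -0.97]]
wrist_force: [-3.3, 0.3, 1.7]
gripper_width: 0.004
gripper_force: 1.7
```

Emit:
servo_tool([
  [[1, -4, 0, 0.5, 0, 0, 0], [1, -7, 0, 1.5, 0, 0, 0], [1, -9, 0, 2, 0, 0, 0], [1, -10, 0, 2.5, 0, 0, 0], [1, -10, 0, 2.5, 0, 0, 0]],
])

```text
time_s: 7.3
tcp_pos: [0.5521, -0.0976, 0.1205]
ee_rot: [[-0.967, 0.081, 0.244], [0.078, 0.997, -0.021], [-0.245, -0.001, -0.97]]
wrist_force: [-4.9, 0.5, 2.6]
gripper_width: 0.007
gripper_force: 2.9
```

Emit:
servo_tool([
  [[1, -1, 0, 0.5, 0, 0, 0], [1, -2, 0, 0.5, 0, 0, 0], [1, -3, 0, 1, 0, 0, 0], [1, -4, 0, 1, 0, 0, 0], [1, -4, 0, 1, 0, 0, 0]],
])

```text
time_s: 7.8
tcp_pos: [0.5527, -0.0979, 0.1201]
ee_rot: [[-0.968, 0.081, 0.237], [0.079, 0.997, -0.021], [-0.238, -0.002, -0.971]]
wrist_force: [-14.9, 6.3, 12.2]
gripper_width: 0.006
gripper_force: 8.9
```

The sharp force rise with no motion means the end stop. Retreat and check that it stays up.

Emit:
servo_tool([
  [[1, 10, 0, -3, 0, 0, 0], [1, 40, 0, -15, 0, 0, 0], [1, 70, 0, -50, 0, 0, 0], [1, 70, -40, -90, 0, 0, 0], [0, 70, -80, -90, 0, 0.1, 0]],
])

```text
time_s: 8.3
tcp_pos: [0.4601, -0.1694, 0.1958]
ee_rot: [[-0.985, 0.074, 0.156], [0.073, 0.997, -0.012], [-0.157, -0.0, -0.988]]
wrist_force: [2.6, 0.2, -0.2]
gripper_width: 0.042
gripper_force: 0.0
```

```bash
python3 - <<'E'
from h import *
d=cap('top');a=cv2.cvtColor(d['pixels'].astype(np.uint8),cv2.COLOR_RGB2BGR)
w=cap('scene');b=cv2.cvtColor(w['pixels'].astype(np.uint8),cv2.COLOR_RGB2BGR)
c2=cv2.resize(b[165:255,210:300],(400,400),interpolation=cv2.INTER_CUBIC)
c1=cv2.resize(a[140:290,330:480],(400,400),interpolation=cv2.INTER_CUBIC)
cv2.imwrite('pics/c5.png',np.hstack([c1,c2]));s=r.sense();print(s['tcp_pos'],s['wrist_force'],s['time_s'])
# board approach: grasp pt at board +0.07
y=np.radians(14.4);c=np.array([.4848,-.3378]);g=c+.07*np.array([np.cos(y),np.sin(y)]);print(g)
a=go((g[0],g[1],.15),14.4,0)
E
```

```text
[ 0.46466628 -0.17400307  0.19440799] [ 0.09767685 -0.96606582 -0.04267093] 8.4
[ 0.55260082 -0.32039171]
shift [ -91.8 -138.3   59.9] rot [-0.028  0.157 -0.336] dist 176 ang 21
```

View pics/c5.png

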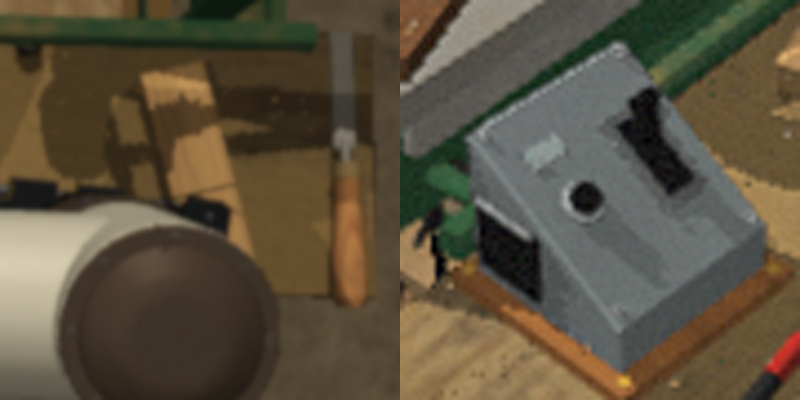

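The lever stands up in its slot at crop (645,130), as at the start, and the marked board is untouched. On to the board.

Emit:
servo_tool([
  [[0, -92, -138, 60, -0.028, 0.157, -0.336], [0, -92, -138, 60, -0.028, 0.157, -0.336], [0, -92, -138, 60, -0.028, 0.157, -0.336], [0, -92, -138, 60, -0.028, 0.157, -0.336], [0, -92, -138, 60, -0.028, 0.157, -0.336]],
])

```text
time_s: 8.9
tcp_pos: [0.551, -0.3186, 0.1415]
ee_rot: [[-0.968, -0.25, -0.011], [-0.25, 0.968, 0.001], [0.011, 0.004, -1.0]]
wrist_force: [-1.0, 0.3, -0.7]
gripper_width: 0.561
gripper_force: 0.0
```

```bash
python3 - <<'E'
from h import *
go((.5526,-.3204,.15),14.4,0)
d=cap('wrist','w2.png')
y=np.radians(14.4);c=np.array([.4848,-.3378]);A=np.array([np.cos(y),np.sin(y)]);N=np.array([-A[1],A[0]])
for s in(.13,.02):
  for t in(.0275,-.0275): print(s,t,proj(d,np.r_[c+s*A+t*N,.022]))
go((.5526,-.3204,.013),14.4,0)
E
```

```text
shift [-1.  -2.1 -8.5] rot [ 0.004 -0.011  0.002] dist 9 ang 1
0.13 0.0275 [303.51476778 279.51943139]
0.13 -0.0275 [240.28040337 279.5416656 ]
0.02 0.0275 [306.50208339 151.52359439]
0.02 -0.0275 [236.9385915  151.48566123]
shift [ -3.1  -4.5 129.5] rot [ 0.004 -0.011  0.002] dist 130 ang 1
```

View pics/w2.png

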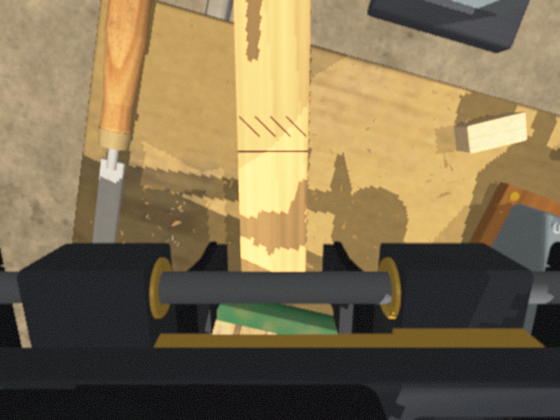

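The wrist view shows the pencil line at row 151 with edges at columns 237 and 309, matching the prediction, so pose and yaw are right. The bench edge runs from (312,44) to (560,114).

Emit:
servo_tool([
  [[0, -3, -3, 0, 0.004, -0.011, 0], [0, -3, -4, 0, 0.004, -0.011, 0], [0, -3, -4, 30, 0.004, -0.011, 0], [0, -3, -4, 70, 0.004, -0.011, 0], [0, -3, -4, 100, 0.004, -0.011, 0]],
])

```text
time_s: 9.45
tcp_pos: [0.5518, -0.3177, 0.0447]
ee_rot: [[-0.967, -0.254, 0.003], [-0.254, 0.967, 0.0], [-0.003, -0.001, -1.0]]
wrist_force: [0.2, -0.1, 0.4]
gripper_width: 0.981
gripper_force: 0.0
```

```bash
python3 - <<'E'
from h import *
d=dict(np.load('last_wrist.npz'))
for p in[(312,44),(436,79),(560,114)]: print('edge',onz(d,*p,0))
print('line',onz(d,240,151,.022),onz(d,309,151,.022))
go((.5526,-.3204,.013),14.4,0);print(r.sense()['gripper_width'])
E
```

```text
edge [ 0.41610815 -0.32243844  0.        ]
edge [ 0.41602799 -0.21753824  0.        ]
edge [ 0.41594381 -0.10737774  0.        ]
line [ 0.51003822 -0.35720457  0.022     ] [ 0.4964468  -0.30438833  0.022     ]
shift [ 0.1 -2.8 31.8] rot [-0.001  0.003  0.006] dist 32 ang 0
0.9807678238224409
```

Emit:
servo_tool([
  [[0, 0, -2, 15, 0, 0, 0.005], [0, 0, -2, 28, 0, 0, 0.005], [0, 0, -2, 28, 0, 0, 0.005], [0, 0, -2, 28, 0, 0, 0.005], [1, 0, -2, 28, 0, 0, 0.005]],
])

```text
time_s: 9.95
tcp_pos: [0.5539, -0.3212, 0.0188]
ee_rot: [[-0.969, -0.249, 0.005], [-0.249, 0.969, -0.001], [-0.004, -0.002, -1.0]]
wrist_force: [0.0, -0.1, 0.1]
gripper_width: 0.961
gripper_force: 0.0
```

Emit:
servo_tool([
  [[1, 0, 0, 0, 0, 0, 0], [1, 0, 0, 0, 0, 0, 0], [1, 0, 0, 0, 0, 0, 0], [1, 0, 0, 0, 0, 0, 0], [1, 0, 0, 0, 0, 0, 0]],
])

```text
time_s: 10.45
tcp_pos: [0.5528, -0.3207, 0.0172]
ee_rot: [[-0.969, -0.248, 0.002], [-0.248, 0.969, 0.0], [-0.002, -0.0, -1.0]]
wrist_force: [-0.2, 0.6, 1.9]
gripper_width: 0.63
gripper_force: 30.0
```

```bash
python3 - <<'E'
from h import *
s=r.sense();p=np.array(s['tcp_pos']);R=np.array(s['ee_rot']);print(p,np.degrees(np.arctan2(-R[1,0],-R[0,0])),s['gripper_width']*87,s['gripper_force'],s['wrist_force'])
# cut line in tool frame at grasp
L=np.array([.5035,-.3322,.022]);l=R.T@(L-p);print('line in tool',l)
# target: line x .398, y kept
y=-.338
T=np.array([.398,y,.022])-R0@l
go((T[0],T[1],p[2]),0,0)
E
```

```text
[ 0.55275327 -0.32073146  0.01723427] 14.379346912428268 54.805505624177016 30.00041127204895 [-0.16687367  0.59382444  1.88329532]
line in tool [ 0.05054988  0.00112123 -0.00485551]
shift [105.5   8.1  -0.2] rot [-0.     0.002  0.251] dist 106 ang 14
```

Emit:
servo_tool([
  [[1, 12, 1, 0, 0, 0, 0.03], [1, 26, 2, 0, 0, 0, 0.08], [1, 40, 3, 0, 0, 0, 0.13], [1, 54, 4, 0, 0, 0, 0.18], [1, 65, 5, 0, 0, 0, 0.22]],
])

```text
time_s: 10.95
tcp_pos: [0.4878, -0.3326, 0.0173]
ee_rot: [[-1.0, -0.028, 0.003], [-0.028, 1.0, -0.001], [-0.003, -0.001, -1.0]]
wrist_force: [1.6, -0.5, 0.8]
gripper_width: 0.632
gripper_force: 30.0
```

```bash
python3 - <<'E'
from h import *
s=r.sense();print(s['wrist_force'],s['gripper_force'])
l=np.array([.05055,.00112,-.00486]);T=np.array([.398,-.338,.022])-R0@l
go((T[0],T[1],.0172),0,0)
E
```

```text
[ 1.57572356 -0.45903227  0.76643204] 29.99643176794052
shift [39.5 -5.4  0. ] rot [-0.001  0.003  0.028] dist 40 ang 2
```

Emit:
servo_tool([
  [[1, 10, -1, 0, 0, 0, 0.015], [1, 20, -3, 0, 0, 0, 0.028], [1, 30, -5, 0, 0, 0, 0.028], [1, 38, -5, 0, 0, 0, 0.028], [1, 38, -5, 0, 0, 0, 0.028]],
])

```text
time_s: 11.45
tcp_pos: [0.4493, -0.3386, 0.0172]
ee_rot: [[-1.0, -0.003, 0.0], [-0.003, 1.0, 0.0], [-0.0, 0.0, -1.0]]
wrist_force: [-1.8, -2.2, 3.8]
gripper_width: 0.627
gripper_force: 30.0
```

```bash
python3 - <<'E'
from h import *
d=cap('top');a=cv2.cvtColor(d['pixels'].astype(np.uint8),cv2.COLOR_RGB2BGR)
w=cap('wrist');b=cv2.cvtColor(w['pixels'].astype(np.uint8),cv2.COLOR_RGB2BGR)
c1=cv2.resize(a[190:320,370:470],(400,520),interpolation=cv2.INTER_CUBIC)
c2=cv2.resize(b[0:260,180:380],(400,520),interpolation=cv2.INTER_CUBIC)
cv2.imwrite('pics/c6.png',np.hstack([c1,c2]));s=r.sense();print(s['tcp_pos'],s['wrist_force'],s['time_s'],s['gripper_force'])
l=np.array([.05055,.00112,-.00486]);L=np.array(s['tcp_pos'])+np.array(s['ee_rot'])@l
print('line est',L,'px top',proj(d,L),'wrist',proj(w,L), 'edge wrist',proj(w,(.4175,-.29,0)),'edge top',proj(d,(.4175,-.29,0)))
E
```

```text
[ 0.4493435  -0.33862339  0.01721302] [-2.50811085 -2.15462822  6.86365604] 11.55 29.99994456768036
line est [ 0.39879524 -0.33767038  0.02212639] px top [408.416296   258.19091263] wrist [277.93447226 169.35769193] edge wrist [370.87113002 200.27088548] edge top [384.94227415 249.15615141]
```

View pics/c6.png

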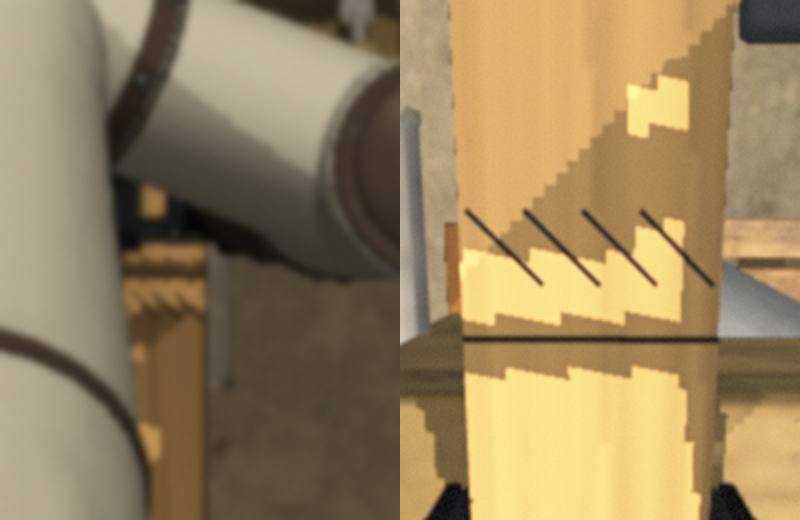

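```bash
python3 - <<'E'
from h import *
w=dict(np.load('last_wrist.npz'));print('cam',-w['R'].T@w['t'])
g=cv2.cvtColor(w['pixels'].astype(np.uint8),cv2.COLOR_RGB2GRAY)
print(list(enumerate(g[160:216,365:375].mean(1).astype(int),160)))
for v in (169,173,187,193,197,200): print(v,onz(w,370,v,0))
s=r.sense();print(s['wrist_force'],s['joint_velocities'],s['tcp_pos'])
E
```

```text
cam [ 0.37868324 -0.33894739  0.16912007]
[(160, np.int64(133)), (161, np.int64(137)), (162, np.int64(139)), (163, np.int64(142)), (164, np.int64(145)), (165, np.int64(147)), (166, np.int64(149)), (167, np.int64(144)), (168, np.int64(127)), (169, np.int64(107)), (170, np.int64(100)), (171, np.int64(97)), (172, np.int64(94)), (173, np.int64(90)), (174, np.int64(88)), (175, np.int64(89)), (176, np.int64(90)), (177, np.int64(90)), (178, np.int64(93)), (179, np.int64(94)), (180, np.int64(97)), (181, np.int64(101)), (182, np.int64(103)), (183, np.int64(103)), (184, np.int64(101)), (185, np.int64(95)), (186, np.int64(86)), (187, np.int64(81)), (188, np.int64(80)), (189, np.int64(85)), (190, np.int64(88)), (191, np.int64(87)), (192, np.int64(86)), (193, np.int64(84)), (194, np.int64(85)), (195, np.int64(89)), (196, np.int64(98)), (197, np.int64(106)), (198, np.int64(112)), (199, np.int64(114)), (200, np.int64(119)), (201, np.int64(128)), (202, np.int64(140)), (203, np.int64(150)), (204, np.int64(160)), (205, np.int64(169)), (206, np.int64(174)), (207, np.int64(178)), (208, np.int64(183)), (209, np.int64(186)), (210, np.int64(189)), (211, np.int64(190)), (212, np.int64(191)), (213, np.int64(190)), (214, np.int64(191)), (215, np.int64(191))]
169 [ 0.40152838 -0.29162217  0.        ]
173 [ 0.40352962 -0.29147458  0.        ]
187 [ 0.41062981 -0.29095093  0.        ]
193 [ 0.41371922 -0.29072308  0.        ]
197 [ 0.41579461 -0.29057002  0.        ]
200 [ 4.17359518e-01 -2.90454602e-01 -2.77555756e-17]
[-2.50811085 -2.15462822  6.86365604] [ 0.04375614  0.18601296  0.20024332  0.09886465 -0.40601921 -0.15346913] [ 0.4493435  -0.33862339  0.01721302]
```

The line shows at wrist row 169.5, as predicted (169.4), and square. The bench edge is near row 197–200, x ≈ 0.4165, so the line is about 18 mm out. I nudge 2 mm further and let it settle.

Emit:
servo_tool([
  [[1, 1, 0, 0, 0, 0, 0], [1, 2, 0, 0, 0, 0, 0], [1, 2, 0, 0, 0, 0, 0], [1, 2, 0, 0, 0, 0, 0], [1, 2, 0, 0, 0, 0, 0]],
])

```text
time_s: 12.05
tcp_pos: [0.4493, -0.3386, 0.0172]
ee_rot: [[-1.0, -0.004, 0.003], [-0.004, 1.0, -0.001], [-0.003, -0.001, -1.0]]
wrist_force: [0.8, -1.9, 5.6]
gripper_width: 0.63
gripper_force: 30.0
```

Emit:
servo_tool([
  [[1, 0, 0, 0, 0, 0, 0], [1, 0, 0, 0, 0, 0, 0], [1, 0, 0, 0, 0, 0, 0], [1, 0, 0, 0, 0, 0, 0], [1, 0, 0, 0, 0, 0, 0]],
])

```text
time_s: 12.55
tcp_pos: [0.4493, -0.3386, 0.0172]
ee_rot: [[-1.0, -0.004, 0.003], [-0.004, 1.0, -0.001], [-0.003, -0.001, -1.0]]
wrist_force: [0.1, -2.0, 4.9]
gripper_width: 0.628
gripper_force: 30.0
```

```bash
python3 - <<'E'
from h import *
s=r.sense();R=np.array(s['ee_rot']);l=np.array([.05055,.00112,-.00486]);L=np.array(s['tcp_pos'])+R@l
w=cap('wrist');g=cv2.cvtColor(w['pixels'].astype(np.uint8),cv2.COLOR_RGB2GRAY).astype(int)
for u in(225,270,325): v=150+g[150:190,u-6:u+6].mean(1).argmin();print(u,v,onz(w,u,v,.022))
print(L,s['wrist_force'],s['gripper_force'],s['gripper_width'])
E
```

```text
225 169 [ 0.3986514  -0.36061289  0.022     ]
270 170 [ 0.39902374 -0.3411198   0.022     ]
325 170 [ 0.39894789 -0.31729136  0.022     ]
[ 0.39872687 -0.33768767  0.02192664] [ 0.12214381 -1.97914797  4.85325268] 29.998303949832916 0.6284964259737786
```

```bash
python3 -c "
from station import r
print(r.finish_job())"
```

```text
the job is handed in; nothing more can be done
None
```

I handed the job in at about 12.6 s of the 54 s; the hand-in returned no verdict. The RCD lever was dropped with the test button and set back up, and the marked board is gripped at 30 N, flat and square, with its line about 17–21 mm outside the bench's front edge.

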